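# Build up the vent filter on a sterilising container lid

## Robot

A 7-joint arm with a two-finger parallel gripper is mounted at the origin on the work surface. World frame = base frame: x ahead of the robot, y to its left, z up, the work surface at z = 0. Lengths are in m, angles in rad, forces in N, time in s.
With the tool pointing down it reaches from about 0.425 to 0.825 m from the base axis. Payload 3.6 kg.
Tool frame: the origin (TCP) lies midway between the tips of the shut fingers; the grasp point (between the pads) lies 19 mm behind it; z points along the fingers, y is the line along which they close (so a half turn about z gives the same grasp; the last joint's range is limited). The gripper opens to 85 mm and grips with 20 to 120 N. Pads are 22 mm wide; open, the fingers measure 114 mm over their backs; the gripper's body (76 mm by 85 mm) begins 54 mm behind the grasp point. The pads swing forward as they close: fully open they stand 13 mm farther back than shut.
Start: joints at [-1.226, 0.615, -0.013, 1.423, 0.008, 1.103, -0.04], TCP at [0.236, 0.606, 0.231] pointing down, gripper open.
Joint ranges: [-3.12, 3.12], [-0.3, 2.06], [-1.34, 1.32], [0.26, 2.42], [-1.36, 4.5], [0.01, 1.98], [-2.84, 2.84]. Speed limits (rad/s): [2.79, 2.79, 3.14, 3.14, 3.14, 3.14, 3.14].

## Interface

Orientations are given as a unit quaternion [w, x, y, z].
In Python, from rig import read_state, imaging, workorder gives the robot as it stands.
- The arm moves only by the tool arm_command, never from a script. Its argument "deltas" is a list of rows, each a list of 2 entries, a list of its own where there are three numbers: the shift along the tool's x, y, z in m, then the turn, a rotation vector about the tool's x, y, z in degrees. In form: [[[tx, ty, tz], [wx, wy, wz]], ...]. A call has 1 to 20 rows; each row is the pose to reach, as a shift and turn from the pose commanded when the call began, along the tool's axes at that moment; what a row does not reach only later rows make up. A row lasts 1/12 s, in which the tool goes at most 41.7 mm and 7.16 degrees, less where a joint would pass 70% of its speed; a pose out of reach is approached as far as the arm can. A call with a gripper value outside its range is refused whole. "gripper" is the gripper command: -1 is shut, 1 is fully open, values between are in proportion, set as the call begins (left out, the last holds). The fingers move at their own pace and stop on an object; "grip_force" is the grip in N (left out, the last holds). Time passes only in rows, so rows that repeat a pose let the fingers close. It gives the time, the measured TCP pose, the force, the opening and the grip force at its end, in the units of the state.
- read_state(): the state, without advancing time (a new reading comes with each control period).
- imaging.grab_frame(name): name is "side" or "top" or "wrist"; returns the picture (384x512x3 uint8, red, green, blue); there is no depth.
- imaging.get_calibration(name): a dict with "intrinsics" (3x3 intrinsics, pixels), "xyz" and "rotation" of the camera in the world. Camera axes: x right, y up, looking along -z (the intrinsics and any distortion apply to the point x, -y, -z); pixel columns grow to the right and rows downward; lengths in m; the calibration is good to about 2 mm. A picture is of the moment at which its call begins: read the wrist's pose just before it. get_calibration takes no time and is no camera call; for the wrist camera it gives the pose at the moment of the call.
- workorder.job_done(): hands the job in; it is judged then, once.
Trained networks look in the newest picture that a camera, given by its name, has taken for a name from the list of things; names that differ only in an ending like _2 or _b are one class to them, and where a whole thing is asked for, a point or a joint stands for the part that bears it (a point fixed in the world has none). Each returns a list of dicts, best first, with "confidence" (0 to 1); they miss things now and then, are a little off and sometimes report something else, mostly with a low value. They report only what shows in the picture. A call takes as long as a camera call. They do not tell look-alikes from the thing itself.
- imaging.cut_out(name, camera): "mask" (384x512 bool, what is visible of it) and "bbox" ([left, top, width, height] in pixels, round what is visible of it).
The state is a dict: "clock": time; "joint_positions": joint angles; "dq": joint speeds; "tau": joint torques, N m; "position": TCP position; "orientation": TCP orientation; "wrist_force": force on the tool from outside, world axes, zero at the start; "moment": the same for the moment, N m; "gripper_width": opening from 0.0 (shut) to 1.0 (fully open); "finger_force": force on a finger pad.
Only numpy, scipy, OpenCV 4.12 (cv2) and the standard library are available. Lean on these libraries where they do the work, as an engineer would, in place of code of your own. Each camera call takes 0.05 s, during which the arm holds its last target. There are 200 camera calls.

## Task

Build up the vent filter on the container lid: over the lid's upright pin put first the wide steel ring, then the perforated steel filter cartridge, then the green spoked filter holder, and last the black ribbed knob with its bore downwards, each lying flat on the one before with the pin through it. Let go of everything, and leave the suction tip, the speculum and the two tray corner guards where they lie.

Things in the scene. Friction and masses are not known exactly. Their poses are not given: they have to be found in the camera images.
- ring_mid (a point): Wide plain steel ring, lying flat: outside diameter 64 mm, height 14 mm, smooth hole 26 mm across right through, about 120 g. The point is its centre, half-way up (7 mm above its underside); z points up.
- cartridge_mid (a point): Round steel filter cartridge, its top face dotted with small dark perforations, lying flat: outside diameter 58 mm, height 14 mm, centre hole 22 mm across right through, about 90 g. The point is its centre, half-way up (7 mm above its underside); z points up.
- holder_mid (a point): Green plastic filter holder, an open wheel with rim, six spokes and hub, lying flat: outside diameter 52 mm, height 14 mm, hub hole 22 mm across right through, about 40 g. The point is its centre, half-way up (7 mm above its underside); z points up.
- knob_mid (a point): Black hard-plastic hand knob, the smallest and tallest part, with eight rounded ribs round its side and a closed flat top: 38 mm across, 24 mm high, about 90 g. A bore 22 mm across and 16 mm deep opens in its underside. It stands bore downwards. The point is its centre, half-way up (12 mm above its underside); z points up.
- lid_pin (a point): Foot of the upright pin of the container lid, on the lid's top face (18 mm above the counter). The lid is a fixed aluminium plate 150 mm square with a ring of small dark vents; the steel pin at its centre is 12 mm thick and stands 52 mm above the lid's face, with a round end. z points up along the pin. Stacked in order, the parts' undersides come to rest 0 (ring), 14 (cartridge), 28 (holder) and 42 mm (knob) above this point.
- stand: Bystander: steel roller stand with a hand crank, fixed to the counter, 150 mm (x) by 130 mm (y), 143 mm high; the crank is at its +x end, reaches 42 mm beyond it and up to 170 mm above the counter. Origin at the centre of its underside.
- suction: Bystander, leave alone: chrome suction tip lying on the counter, 230 mm long along its own x, 18 mm thick at the grip. Origin about mid-length, at counter level.
- speculum: Bystander, leave alone: polished steel speculum lying flat, 155 mm long along its own x, 70 mm wide, 12 mm high. Origin at its pivot, at counter level.
- guard0: Bystander, leave alone: brushed aluminium tray corner guard, 42 mm square and 25 mm high, standing among the parts. Origin at the centre of its underside.
- guard1: Bystander, leave alone: second, equal aluminium tray corner guard, farther from the robot. Origin at the centre of its underside.
Not all that is in view belongs to the job. Leave any yellow look-alike of the part that bears ring_mid alone.

How it is judged:
By the outcome, as a careful person would: the job done as asked, in the order asked, and still so for the second after the job is handed in, with the robot touching nothing.
It also fails if it takes over 102 s, if anything falls off the work surface, if the arm or the gripper's body presses on something with over 40 N, if the wrist force passes 120 N, or if a joint passes its speed limit or range.

## Working session

There is one attempt and no reset: what is moved stays moved. The work goes in short steps, Python scripts to look and compute and a tool call to move; the robot and the scene stay as the last step left them, time stands still between calls to the robot, and variables do not carry over. Pictures are saved under pics/ and viewed, at most 14 in all, crops included, and the job is handed in when it is done.

Besides the shell and the picture viewer there is one more tool, called after ">>>" as name(argument=value, ...) on one line, values as JSON. arm_command: Moves the arm, as the interface text tells. Its arguments: {"type":"object","properties":{"deltas":{"type":"array","items":{"type":"array"}},"gripper":{"type":"number"},"grip_force":{"type":"number"}},"required":["deltas"]}

```bash
mkdir -p pics; ls; python3 - <<'E'
from rig import read_state, imaging
import cv2,numpy as np
print({k:np.round(v,3) for k,v in read_state().items()})
for n in ("top","side"):
    im=imaging.grab_frame(n); cv2.imwrite(f"pics/{n}0.png",im[...,::-1])
    c=imaging.get_calibration(n); print(n,{k:np.round(v,4).tolist() for k,v in c.items()})
    for t in "ring_mid cartridge_mid holder_mid knob_mid".split():
        print(t,[(d["bbox"],round(d["confidence"],2)) for d in imaging.cut_out(t,n)])
E
```

```text
pics
{'clock': np.float64(0.0), 'joint_positions': array([-1.225,  0.616, -0.013,  1.425,  0.008,  1.103, -0.04 ]), 'dq': array([-0.   , -0.   , -0.   , -0.001,  0.001,  0.   ,  0.   ]), 'tau': array([-0.0000e+00, -4.6921e+01,  2.5900e-01, -1.7104e+01,  1.0000e-02,
        1.0000e-02, -0.0000e+00]), 'position': array([0.236, 0.605, 0.23 ]), 'orientation': array([-0.   ,  0.185,  0.983, -0.001]), 'wrist_force': array([0.425, 0.282, 0.006]), 'moment': array([-0.028,  0.006, -0.005]), 'finger_force': np.float64(0.0), 'gripper_width': np.float64(0.999)}
top {'intrinsics': [[406.6397, 0.0, 251.1336], [0.0, 406.6397, 192.551], [0.0, 0.0, 1.0]], 'xyz': [0.352, -0.001, 0.9815], 'rotation': [0.7409, 0.0867, -0.0802, -0.6612]}
ring_mid [([211.1, 236.0, 29.7, 25.1], 0.87), ([191.8, 275.8, 24.5, 27.4], 0.8)]
cartridge_mid [([275.7, 235.5, 30.0, 25.9], 0.69)]
holder_mid [([343.7, 194.6, 68.4, 74.8], 0.7), ([217.1, 167.0, 18.8, 25.5], 0.64)]
knob_mid [([286.8, 177.7, 14.3, 10.5], 0.6)]
side {'intrinsics': [[393.353, 0.0, 257.556], [0.0, 393.353, 191.4502], [0.0, 0.0, 1.0]], 'xyz': [0.5528, 0.5565, 0.5999], 'rotation': [-0.0097, 0.0072, 0.3872, 0.9219]}
ring_mid [([345.5, 284.1, 41.8, 35.1], 0.74), ([293.0, 222.3, 35.5, 30.3], 0.73), ([345.9, 235.8, 35.7, 32.7], 0.67), ([252.9, 194.1, 28.9, 29.0], 0.2)]
cartridge_mid [([282.2, 173.8, 29.1, 25.9], 0.89)]
holder_mid [([208.5, 230.5, 29.9, 27.4], 0.66)]
knob_mid [([164.0, 124.4, 22.0, 66.3], 0.6), ([219.7, 172.1, 13.6, 20.7], 0.56)]
```

View pics/top0.png

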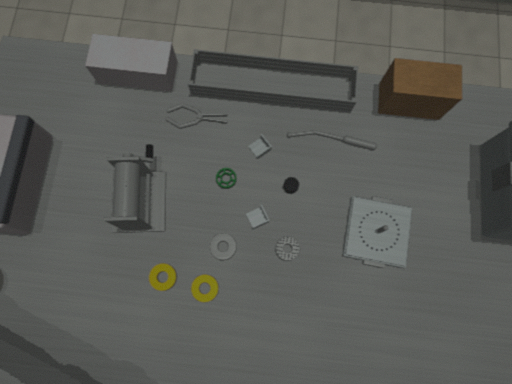

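View pics/side0.png

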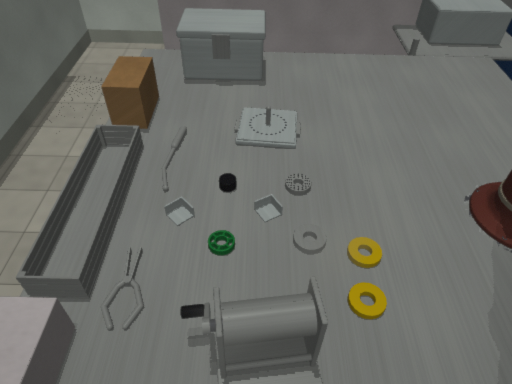

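The top view shows ring (223,247), cartridge (288,248), holder (226,178), knob (291,185) and the lid pin foot at about (379,231). In the side view they are at (309,239), (298,184), (222,242), (228,183) and (268,124). The yellow look-alikes and guards lie apart from them.

```bash
cat > h.py <<'E'
import numpy as np, cv2
from scipy.spatial.transform import Rotation as R
from rig import read_state, imaging
def cal(n):
    c=imaging.get_calibration(n); q=np.array(c["rotation"],float)
    M=R.from_quat(np.r_[q[1:],q[0]]).as_matrix() if q.size==4 else q
    return c,M
def ray(n,uv,cm=None):
    c,M=cm or cal(n); d=np.linalg.inv(c["intrinsics"])@[uv[0],uv[1],1]
    return np.array(c["xyz"]),M@(d*[1,-1,-1])
def onz(n,uv,z,cm=None):
    o,d=ray(n,uv,cm); return o+d*(z-o[2])/d[2]
def proj(n,p,cm=None):
    c,M=cm or cal(n); v=M.T@(np.array(p)-c["xyz"])*[1,-1,-1]; k=c["intrinsics"]@v; return k[:2]/k[2]
def wrist_shift(target):
    """world target -> shift in tool axes from the measured pose"""
    s=read_state(); q=s["orientation"]; return R.from_quat(np.r_[q[1:],q[0]]).as_matrix().T@(np.array(target)-s["position"])
E
python3 - <<'E'
from h import *
T={"ring":((223,247),(309,239),.007),"cart":((288,248.5),(298,184),.007),"holder":((226,178.5),(222,242),.007),"knob":((291,185.5),(228,183),.012),"lid":((379.5,230.5),(268,124),.018),
"guard0":((258,216),(268,208),.01),"guard1":((260,147),(180,211),.01),"stand":((138,192),(265,320),.07),"yel1":((163,277),(368,300),.007),"yel2":((205,288),(365,252),.007)}
for k,(a,b,z) in T.items(): print(k,onz("top",a,z).round(3),onz("side",b,z).round(3))
c,M=cal("wrist");s=read_state();q=s["orientation"];T=R.from_quat(np.r_[q[1:],q[0]]).as_matrix()
print("tool axes\n",T.round(3)); print("cam in tool",(T.T@(c["xyz"]-s["position"])).round(4)); print((T.T@M).round(3),c["intrinsics"])
E
```

```text
ring [0.446 0.073 0.007] [0.447 0.079 0.007]
cart [ 0.46  -0.081  0.007] [ 0.459 -0.075  0.007]
holder [0.615 0.088 0.007] [0.614 0.091 0.007]
knob [ 0.614 -0.074  0.012] [ 0.613 -0.067  0.012]
lid [ 0.526 -0.294  0.018] [ 0.524 -0.285  0.018]
guard0 [ 0.529 -0.002  0.01 ] [0.526 0.003 0.01 ]
guard1 [0.706 0.013 0.01 ] [0.705 0.017 0.01 ]
stand [0.543 0.279 0.07 ] [0.534 0.281 0.07 ]
yel1 [0.36  0.204 0.007] [0.358 0.208 0.007]
yel2 [0.346 0.103 0.007] [0.345 0.107 0.007]
tool axes
 [[-0.932  0.363 -0.   ]
 [ 0.363  0.932 -0.   ]
 [ 0.    -0.    -1.   ]]
cam in tool [ 0.0806 -0.0008 -0.1429]
[[-0.001  0.948  0.318]
 [ 1.     0.001 -0.   ]
 [-0.001  0.318 -0.948]] [[280.76942082   0.         259.53480522]
 [  0.         280.76942082 193.01762511]
 [  0.           0.           1.        ]]
```

Both views agree to about 5 mm. I'll move to an overview pose with the tool squared up, from where the wrist camera sees all the parts and the pin.

>>> arm_command(deltas=[[[-0.5, -0.56, 0.03], [0, 0, -21.3]], [[-0.5, -0.56, 0.03], [0, 0, -21.3]], [[-0.5, -0.56, 0.03], [0, 0, -21.3]], [[-0.5, -0.56, 0.03], [0, 0, -21.3]], [[-0.5, -0.56, 0.03], [0, 0, -21.3]], [[-0.5, -0.56, 0.03], [0, 0, -21.3]], [[-0.5, -0.56, 0.03], [0, 0, -21.3]], [[-0.5, -0.56, 0.03], [0, 0, -21.3]], [[-0.5, -0.56, 0.03], [0, 0, -21.3]], [[-0.5, -0.56, 0.03], [0, 0, -21.3]], [[-0.5, -0.56, 0.03], [0, 0, -21.3]], [[-0.5, -0.56, 0.03], [0, 0, -21.3]], [[-0.5, -0.56, 0.03], [0, 0, -21.3]], [[-0.5, -0.56, 0.03], [0, 0, -21.3]], [[-0.5, -0.56, 0.03], [0, 0, -21.3]], [[-0.5, -0.56, 0.03], [0, 0, -21.3]], [[-0.5, -0.56, 0.03], [0, 0, -21.3]], [[-0.5, -0.56, 0.03], [0, 0, -21.3]], [[-0.5, -0.56, 0.03], [0, 0, -21.3]], [[-0.5, -0.56, 0.03], [0, 0, -21.3]]], gripper=1)

```text
clock: 2.17
position: [0.4989, -0.1014, 0.2012]
orientation: [0.0, 0.003, 1.0, -0.001]
wrist_force: [-1.2, 0.4, -0.3]
gripper_width: 0.999
finger_force: 0.0
```

>>> arm_command(deltas=[[[0, 0, 0], [0, 0, 0]], [[0, 0, 0], [0, 0, 0]], [[0, 0, 0], [0, 0, 0]]])

```text
clock: 2.42
position: [0.4983, -0.0957, 0.2015]
orientation: [-0.0, -0.002, 1.0, 0.0]
wrist_force: [0.7, 0.5, -0.1]
gripper_width: 1.0
finger_force: 0.0
```

```bash
python3 - <<'E'
from h import *
s=read_state();print(s["position"].round(4),s["orientation"].round(3),s["dq"].round(3))
cm=cal("wrist"); im=imaging.grab_frame("wrist"); cv2.imwrite("pics/w1.png",im[...,::-1])
for t,z in (("ring_mid",.014),("cartridge_mid",.014),("holder_mid",.014),("knob_mid",.012)):
    for d in imaging.cut_out(t,"wrist")[:3]:
        b=d["bbox"]; u=(b[0]+b[2]/2,b[1]+b[3]/2); print(t,round(d["confidence"],2),np.round(b,1),onz("wrist",u,z,cm).round(4),d["mask"].sum())
E
```

```text
[ 0.4983 -0.0957  0.2015] [-0.    -0.002  1.     0.   ] [-0.002  0.001  0.004 -0.003  0.003 -0.001  0.002]
ring_mid 0.83 [413.1   0.   70.   62. ] [0.3499 0.0991 0.014 ] 3312
ring_mid 0.6 [376.   97.3  60.6  54.4] [0.4449 0.0716 0.014 ] 2328
ring_mid 0.53 [504.2  37.4   7.5  30.5] [0.3701 0.1672 0.014 ] 160
cartridge_mid 0.55 [254.9 110.6  42.4  48.6] [ 0.457  -0.0776  0.014 ] 1618
holder_mid 0.69 [375.5 237.1  41.8  35.6] [0.6153 0.0872 0.014 ] 1197
knob_mid 0.67 [263.2 240.5  26.2  30.7] [ 0.6183 -0.0737  0.012 ] 759
```

View pics/w1.png

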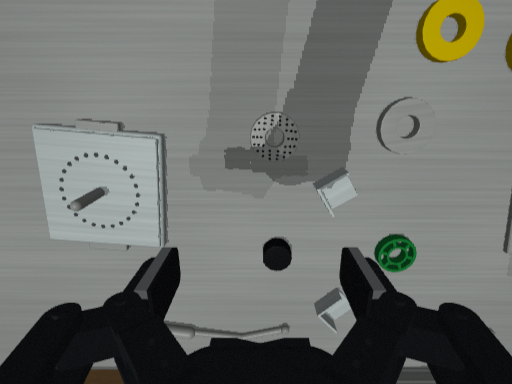

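The wrist view shows the ring at (407,125), the cartridge (275,135), the holder (396,253) and the knob (277,254). The vent circle spans 61–138 × 154–227 with the pin foot at about (100,191) and the pin tip near (74,206).

```bash
python3 - <<'E'
from h import *
cm=cal("wrist")
for n,u,z in (("foot",(99.5,190.5),.018),("pintip",(74,206),.066),("ring",(407.5,125),.010),("cart",(274.5,136),.010),("hold",(396,253),.009),("knob",(277,254),.012)): print(n,onz("wrist",u,z,cm).round(4))
print(wrist_shift([.445,.0735,.12]))
E
```

```text
foot [ 0.524  -0.2937  0.018 ]
pintip [ 0.5257 -0.2952  0.066 ]
ring [0.4463 0.0737 0.01  ]
cart [ 0.4591 -0.0806  0.01  ]
hold [0.6159 0.0872 0.009 ]
knob [ 0.6158 -0.0746  0.012 ]
[0.05329041 0.17064159 0.0814442 ]
```

>>> arm_command(deltas=[[[0.052, 0.169, 0.14], [0, 0, 0]], [[0.052, 0.169, 0.14], [0, 0, 0]], [[0.052, 0.169, 0.14], [0, 0, 0]], [[0.052, 0.169, 0.14], [0, 0, 0]], [[0.052, 0.169, 0.14], [0, 0, 0]], [[0.052, 0.169, 0.14], [0, 0, 0]], [[0.052, 0.169, 0.14], [0, 0, 0]], [[0.052, 0.169, 0.14], [0, 0, 0]], [[0.052, 0.169, 0.17], [0, 0, 0]], [[0.052, 0.169, 0.19], [0, 0, 0]], [[0.052, 0.169, 0.2], [0, 0, 0]], [[0.052, 0.169, 0.204], [0, 0, 0]], [[0.052, 0.169, 0.204], [0, 0, 0]], [[0.052, 0.169, 0.204], [0, 0, 0]]])

```text
clock: 3.83
position: [0.4475, 0.0706, -0.0019]
orientation: [0.001, 0.001, 1.0, -0.0]
wrist_force: [-0.1, 0.3, -0.1]
gripper_width: 1.002
finger_force: 0.0
```

>>> arm_command(deltas=[[[0, 0, 0], [0, 0, 0]], [[0, 0, 0], [0, 0, 0]], [[0, 0, 0], [0, 0, 0]], [[0, 0, 0], [0, 0, 0]], [[0, 0, 0], [0, 0, 0]], [[0, 0, 0], [0, 0, 0]], [[0, 0, 0], [0, 0, 0]], [[0, 0, 0], [0, 0, 0]]], gripper=-1, grip_force=40)

```text
clock: 4.5
position: [0.4474, 0.0715, -0.001]
orientation: [0.001, 0.0, 1.0, 0.0]
wrist_force: [-0.5, -0.7, 10.0]
gripper_width: 0.73
finger_force: 41.1
```

>>> arm_command(deltas=[[[0, 0, -0.03], [0, 0, 0]], [[0, 0, -0.07], [0, 0, 0]], [[0, 0, -0.11], [0, 0, 0]], [[0, 0, -0.13], [0, 0, 0]], [[-0.01, -0.036, -0.13], [0, 0, 0]], [[-0.018, -0.076, -0.13], [0, 0, 0]], [[-0.026, -0.116, -0.13], [0, 0, 0]], [[-0.035, -0.156, -0.13], [0, 0, 0]], [[-0.043, -0.196, -0.13], [0, 0, 0]], [[-0.052, -0.236, -0.13], [0, 0, 0]], [[-0.06, -0.276, -0.13], [0, 0, 0]], [[-0.069, -0.316, -0.13], [0, 0, 0]], [[-0.075, -0.35, -0.13], [0, 0, 0]], [[-0.078, -0.366, -0.13], [0, 0, 0]], [[-0.078, -0.366, -0.13], [0, 0, 0]], [[-0.078, -0.366, -0.13], [0, 0, 0]], [[-0.078, -0.366, -0.13], [0, 0, 0]]])

```text
clock: 5.92
position: [0.5242, -0.293, 0.1272]
orientation: [-0.0, -0.001, 1.0, 0.001]
wrist_force: [0.1, 0.3, -1.2]
gripper_width: 0.726
finger_force: 45.0
```

```bash
python3 - <<'E'
from h import *
s=read_state();print(s["position"].round(4),s["orientation"].round(3),s["gripper_width"],s["finger_force"],s["wrist_force"].round(1))
cm=cal("wrist"); im=imaging.grab_frame("wrist"); cv2.imwrite("pics/w2.png",im[...,::-1])
for p in ([.525,-.2945,.018],[.525,-.2945,.07]): print(proj("wrist",p,cm))
E
```

```text
[ 0.5242 -0.293   0.1272] [-0.    -0.001  1.     0.001] 0.725760313561987 45.03941969946027 [ 0.1  0.3 -1.2]
[258.89929877 190.24985489]
[258.90762896 211.10696892]
```

View pics/w2.png

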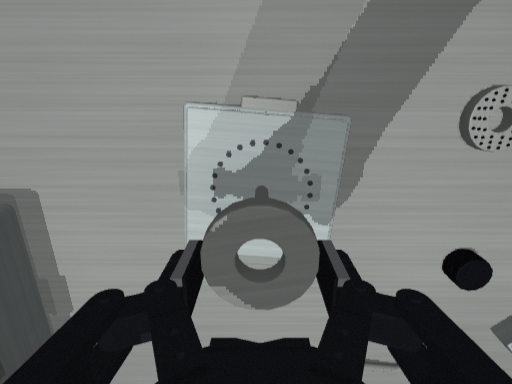

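The ring is held level and centred (hole at (260,254)). The pin foot shows at (262,190), in line to about 1–2 mm, so I can lower.

>>> arm_command(deltas=[[[0, 0, 0.025], [0, 0, 0]], [[0, 0, 0.05], [0, 0, 0]], [[0, 0, 0.07], [0, 0, 0]], [[0, 0, 0.085], [0, 0, 0]], [[0, 0, 0.1], [0, 0, 0]], [[0, 0, 0.108], [0, 0, 0]], [[0, 0, 0.108], [0, 0, 0]], [[0, 0, 0.108], [0, 0, 0]]])

```text
clock: 6.63
position: [0.525, -0.2938, 0.0197]
orientation: [0.0, -0.001, 1.0, 0.0]
wrist_force: [0.7, -0.3, -1.5]
gripper_width: 0.726
finger_force: 45.1
```

>>> arm_command(deltas=[[[0, 0, 0], [0, 0, 0]], [[0, 0, 0], [0, 0, 0]], [[0, 0, 0], [0, 0, 0]], [[0, 0, 0], [0, 0, 0]], [[0, 0, 0], [0, 0, 0]], [[0, 0, 0], [0, 0, 0]]], gripper=1)

```text
clock: 7.13
position: [0.5246, -0.295, 0.0196]
orientation: [0.0, 0.0, 1.0, -0.0]
wrist_force: [0.2, -0.8, -0.1]
gripper_width: 1.0
finger_force: 0.0
```

>>> arm_command(deltas=[[[0, 0, -0.04], [0, 0, 0]], [[0, 0, -0.08], [0, 0, 0]], [[0, 0, -0.11], [0, 0, 0]], [[0.01, 0.03, -0.12], [0, 0, 0]], [[0.02, 0.065, -0.12], [0, 0, 0]], [[0.032, 0.105, -0.12], [0, 0, 0]], [[0.044, 0.143, -0.12], [0, 0, 0]], [[0.055, 0.18, -0.12], [0, 0, 0]], [[0.063, 0.208, -0.11], [0, 0, 0]], [[0.0655, 0.215, -0.09], [0, 0, 0]], [[0.0655, 0.215, -0.05], [0, 0, 0]], [[0.0655, 0.215, -0.02], [0, 0, 0]], [[0.0655, 0.215, 0.005], [0, 0, 0]], [[0.0655, 0.215, 0.0185], [0, 0, 0]], [[0.0655, 0.215, 0.0185], [0, 0, 0]], [[0.0655, 0.215, 0.0185], [0, 0, 0]]])

```text
clock: 8.47
position: [0.4588, -0.0798, 0.0005]
orientation: [-0.001, 0.0, 1.0, 0.0]
wrist_force: [-0.0, -0.7, 0.1]
gripper_width: 0.999
finger_force: 0.0
```

>>> arm_command(deltas=[[[0, 0, 0], [0, 0, 0]], [[0, 0, 0], [0, 0, 0]], [[0, 0, 0], [0, 0, 0]], [[0, 0, 0], [0, 0, 0]], [[0, 0, 0], [0, 0, 0]], [[0, 0, 0], [0, 0, 0]], [[0, 0, 0], [0, 0, 0]], [[0, 0, 0], [0, 0, 0]]], gripper=-1)

```text
clock: 9.13
position: [0.46, -0.08, 0.0025]
orientation: [0.002, 0.0, 1.0, -0.0]
wrist_force: [-0.3, 0.8, 5.1]
gripper_width: 0.645
finger_force: 41.6
```

>>> arm_command(deltas=[[[0, 0, -0.03], [0, 0, 0]], [[0, 0, -0.07], [0, 0, 0]], [[0, 0, -0.11], [0, 0, 0]], [[0, 0, -0.14], [0, 0, 0]], [[-0.01, -0.032, -0.14], [0, 0, 0]], [[-0.022, -0.072, -0.14], [0, 0, 0]], [[-0.034, -0.11, -0.14], [0, 0, 0]], [[-0.046, -0.15, -0.14], [0, 0, 0]], [[-0.057, -0.185, -0.14], [0, 0, 0]], [[-0.063, -0.205, -0.14], [0, 0, 0]], [[-0.066, -0.2135, -0.14], [0, 0, 0]], [[-0.066, -0.2135, -0.14], [0, 0, 0]], [[-0.066, -0.2135, -0.14], [0, 0, 0]], [[-0.066, -0.2135, -0.14], [0, 0, 0]]])

```text
clock: 10.3
position: [0.525, -0.2903, 0.1409]
orientation: [-0.0, -0.002, 1.0, 0.001]
wrist_force: [-0.5, 0.3, -0.9]
gripper_width: 0.649
finger_force: 43.7
```

```bash
python3 - <<'E'
from h import *
s=read_state();print(s["position"].round(4),s["gripper_width"],s["finger_force"])
cm=cal("wrist"); im=imaging.grab_frame("wrist"); cv2.imwrite("pics/w3.png",im[...,::-1])
for p in ([.525,-.2935,.032],[.525,-.2935,.07]): print(proj("wrist",p,cm))
p=s["position"]; print(proj("wrist",[p[0],p[1],p[2]+.013],cm))
E
```

```text
[ 0.525  -0.2903  0.1409] 0.6490364658243771 43.658237820491195
[257.06912982 189.57689028]
[256.80698745 203.87074065]
[261.82003518 259.8802558 ]
```

View pics/w3.png

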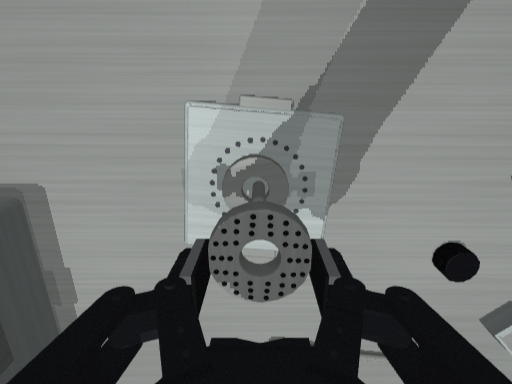

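The ring lies on the pin (pin at (258,192)), and the cartridge is held with its hole at (260,252), aligned within about 2 mm.

>>> arm_command(deltas=[[[0, -0.001, 0.025], [0, 0, 0]], [[0, -0.001, 0.05], [0, 0, 0]], [[0, -0.001, 0.07], [0, 0, 0]], [[0, -0.001, 0.085], [0, 0, 0]], [[0, -0.001, 0.098], [0, 0, 0]], [[0, -0.001, 0.105], [0, 0, 0]], [[0, -0.001, 0.105], [0, 0, 0]], [[0, -0.001, 0.105], [0, 0, 0]]])

```text
clock: 11.02
position: [0.5254, -0.2931, 0.0361]
orientation: [0.0, -0.001, 1.0, 0.0]
wrist_force: [0.4, -0.7, -0.2]
gripper_width: 0.648
finger_force: 44.7
```

>>> arm_command(deltas=[[[0, 0, 0], [0, 0, 0]], [[0, 0, 0], [0, 0, 0]], [[0, 0, 0], [0, 0, 0]], [[0, 0, 0], [0, 0, 0]], [[0, 0, 0], [0, 0, 0]], [[0, 0, 0], [0, 0, 0]]], gripper=1)

```text
clock: 11.52
position: [0.5251, -0.2944, 0.036]
orientation: [0.0, 0.0, 1.0, -0.0]
wrist_force: [-0.0, 0.0, -1.0]
gripper_width: 1.0
finger_force: 0.0
```

>>> arm_command(deltas=[[[0, 0, -0.04], [0, 0, 0]], [[0, 0, -0.08], [0, 0, 0]], [[0, 0, -0.1], [0, 0, 0]], [[-0.008, 0.03, -0.1], [0, 0, 0]], [[-0.018, 0.07, -0.1], [0, 0, 0]], [[-0.028, 0.11, -0.1], [0, 0, 0]], [[-0.038, 0.15, -0.1], [0, 0, 0]], [[-0.048, 0.19, -0.1], [0, 0, 0]], [[-0.058, 0.23, -0.1], [0, 0, 0]], [[-0.068, 0.27, -0.1], [0, 0, 0]], [[-0.078, 0.31, -0.1], [0, 0, 0]], [[-0.086, 0.35, -0.1], [0, 0, 0]], [[-0.09, 0.373, -0.1], [0, 0, 0]], [[-0.091, 0.3815, -0.07], [0, 0, 0]], [[-0.091, 0.3815, -0.04], [0, 0, 0]], [[-0.091, 0.3815, -0.01], [0, 0, 0]], [[-0.091, 0.3815, 0.018], [0, 0, 0]], [[-0.091, 0.3815, 0.032], [0, 0, 0]], [[-0.091, 0.3815, 0.032], [0, 0, 0]], [[-0.091, 0.3815, 0.032], [0, 0, 0]]])

```text
clock: 13.18
position: [0.6156, 0.0871, 0.0032]
orientation: [-0.001, 0.0, 1.0, -0.0]
wrist_force: [-0.6, -0.1, 0.6]
gripper_width: 0.998
finger_force: 0.0
```

>>> arm_command(deltas=[[[0, 0, 0], [0, 0, 0]], [[0, 0, 0], [0, 0, 0]], [[0, 0, 0], [0, 0, 0]], [[0, 0, 0], [0, 0, 0]], [[0, 0, 0], [0, 0, 0]], [[0, 0, 0], [0, 0, 0]], [[0, 0, 0], [0, 0, 0]], [[0, 0, 0], [0, 0, 0]]], gripper=-1, grip_force=30)

```text
clock: 13.85
position: [0.6172, 0.0874, 0.0057]
orientation: [0.002, 0.0, 1.0, 0.0]
wrist_force: [-0.8, 0.4, 6.9]
gripper_width: 0.578
finger_force: 31.1
```

>>> arm_command(deltas=[[[0, 0, -0.03], [0, 0, 0]], [[0, 0, -0.07], [0, 0, 0]], [[0, 0, -0.11], [0, 0, 0]], [[0, 0, -0.14], [0, 0, 0]], [[0.008, -0.03, -0.14], [0, 0, 0]], [[0.017, -0.07, -0.14], [0, 0, 0]], [[0.026, -0.11, -0.14], [0, 0, 0]], [[0.036, -0.15, -0.14], [0, 0, 0]], [[0.045, -0.19, -0.14], [0, 0, 0]], [[0.055, -0.23, -0.14], [0, 0, 0]], [[0.065, -0.27, -0.14], [0, 0, 0]], [[0.074, -0.31, -0.14], [0, 0, 0]], [[0.083, -0.35, -0.14], [0, 0, 0]], [[0.089, -0.373, -0.14], [0, 0, 0]], [[0.091, -0.381, -0.14], [0, 0, 0]], [[0.091, -0.381, -0.14], [0, 0, 0]], [[0.091, -0.381, -0.14], [0, 0, 0]], [[0.091, -0.381, -0.14], [0, 0, 0]]])

```text
clock: 15.35
position: [0.5263, -0.2905, 0.1438]
orientation: [0.0, -0.002, 1.0, 0.001]
wrist_force: [-0.3, 0.2, -1.0]
gripper_width: 0.578
finger_force: 31.7
```

```bash
python3 - <<'E'
from h import *
s=read_state();print(s["position"].round(4),s["gripper_width"],s["finger_force"])
cm=cal("wrist"); im=imaging.grab_frame("wrist"); cv2.imwrite("pics/w4.png",im[...,::-1])
for p in ([.525,-.2935,.046],[.525,-.2935,.07]): print(proj("wrist",p,cm))
p=s["position"]; print(proj("wrist",[p[0],p[1],p[2]+.010],cm))
E
```

```text
[ 0.5263 -0.2905  0.1438] 0.5783571449798739 31.733284501824528
[257.21938646 191.78683057]
[257.07212953 200.97939378]
[261.74400596 256.81730213]
```

View pics/w4.png

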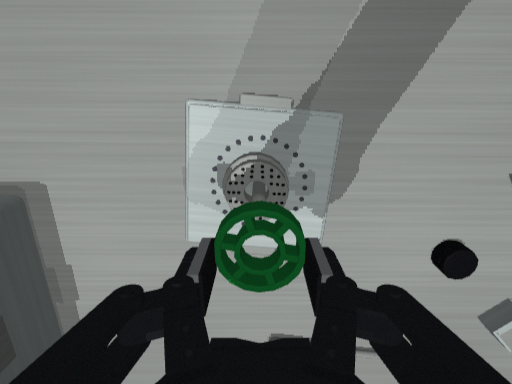

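```bash
python3 -c "
import cv2
i=cv2.imread('pics/w4.png')[140:300,205:315]; cv2.imwrite('pics/c4.png',cv2.resize(i,None,fx=3.6,fy=3.6,interpolation=cv2.INTER_CUBIC))"
```

```text
(no output)
```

View pics/c4.png

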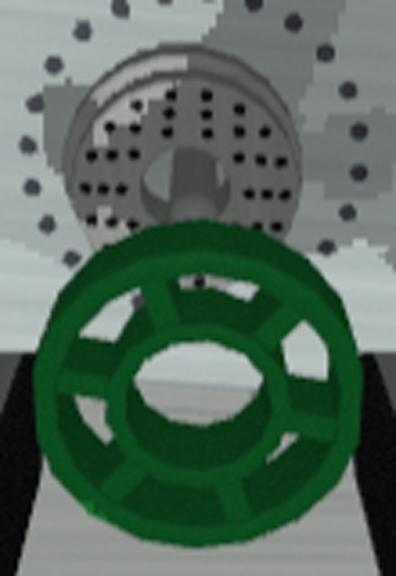

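The cartridge is seated round the pin and the pin sits about 2 mm to +y of the hole centre. The holder hub is at (260,246), so I'll add a small +y correction and lower.

>>> arm_command(deltas=[[[0, 0.002, 0.025], [0, 0, 0]], [[0, 0.002, 0.045], [0, 0, 0]], [[0, 0.002, 0.06], [0, 0, 0]], [[0, 0.002, 0.075], [0, 0, 0]], [[0, 0.002, 0.085], [0, 0, 0]], [[0, 0.002, 0.09], [0, 0, 0]], [[0, 0.002, 0.09], [0, 0, 0]], [[0, 0.002, 0.09], [0, 0, 0]]])

```text
clock: 16.07
position: [0.5257, -0.2913, 0.0542]
orientation: [0.0, -0.001, 1.0, -0.0]
wrist_force: [-0.5, -0.4, 0.4]
gripper_width: 0.576
finger_force: 31.7
```

>>> arm_command(deltas=[[[0, 0, 0], [0, 0, 0]], [[0, 0, 0], [0, 0, 0]], [[0, 0, 0], [0, 0, 0]], [[0, 0, 0], [0, 0, 0]], [[0, 0, 0], [0, 0, 0]], [[0, 0, 0], [0, 0, 0]]], gripper=1)

```text
clock: 16.57
position: [0.5251, -0.2919, 0.054]
orientation: [0.0, 0.0, 1.0, -0.0]
wrist_force: [0.3, -0.0, 0.1]
gripper_width: 0.999
finger_force: 0.0
```

>>> arm_command(deltas=[[[0, 0, -0.04], [0, 0, 0]], [[0, 0, -0.07], [0, 0, 0]], [[0, 0, -0.08], [0, 0, 0]], [[-0.012, 0.03, -0.08], [0, 0, 0]], [[-0.027, 0.065, -0.08], [0, 0, 0]], [[-0.042, 0.1, -0.08], [0, 0, 0]], [[-0.056, 0.135, -0.08], [0, 0, 0]], [[-0.07, 0.17, -0.08], [0, 0, 0]], [[-0.083, 0.2, -0.08], [0, 0, 0]], [[-0.09, 0.2175, -0.07], [0, 0, 0]], [[-0.09, 0.2175, -0.04], [0, 0, 0]], [[-0.09, 0.2175, -0.01], [0, 0, 0]], [[-0.09, 0.2175, 0.02], [0, 0, 0]], [[-0.09, 0.2175, 0.036], [0, 0, 0]], [[-0.09, 0.2175, 0.0435], [0, 0, 0]], [[-0.09, 0.2175, 0.0435], [0, 0, 0]], [[-0.09, 0.2175, 0.0435], [0, 0, 0]]])

```text
clock: 17.98
position: [0.6155, -0.0744, 0.0107]
orientation: [0.0, 0.0, 1.0, -0.0]
wrist_force: [0.3, -0.6, 0.4]
gripper_width: 1.0
finger_force: 0.0
```

>>> arm_command(deltas=[[[0, 0, 0], [0, 0, 0]], [[0, 0, 0], [0, 0, 0]], [[0, 0, 0], [0, 0, 0]], [[0, 0, 0], [0, 0, 0]], [[0, 0, 0], [0, 0, 0]], [[0, 0, 0], [0, 0, 0]], [[0, 0, 0], [0, 0, 0]], [[0, 0, 0], [0, 0, 0]], [[0, 0, 0], [0, 0, 0]]], gripper=-1, grip_force=40)

```text
clock: 18.73
position: [0.6158, -0.0743, 0.0116]
orientation: [0.001, -0.0, 1.0, -0.0]
wrist_force: [-1.4, 0.0, 5.4]
gripper_width: 0.423
finger_force: 39.6
```

>>> arm_command(deltas=[[[0, 0, -0.03], [0, 0, 0]], [[0, 0, -0.07], [0, 0, 0]], [[0, 0, -0.11], [0, 0, 0]], [[0, 0, -0.14], [0, 0, 0]], [[0.012, -0.03, -0.14], [0, 0, 0]], [[0.027, -0.065, -0.14], [0, 0, 0]], [[0.042, -0.1, -0.14], [0, 0, 0]], [[0.056, -0.135, -0.14], [0, 0, 0]], [[0.07, -0.17, -0.14], [0, 0, 0]], [[0.083, -0.2, -0.14], [0, 0, 0]], [[0.09, -0.217, -0.14], [0, 0, 0]], [[0.09, -0.217, -0.14], [0, 0, 0]], [[0.09, -0.217, -0.14], [0, 0, 0]], [[0.09, -0.217, -0.14], [0, 0, 0]]])

```text
clock: 19.9
position: [0.5256, -0.2896, 0.1501]
orientation: [0.0, -0.001, 1.0, 0.001]
wrist_force: [0.3, 1.2, -0.6]
gripper_width: 0.429
finger_force: 40.4
```

```bash
python3 - <<'E'
from h import *
s=read_state();print(s["position"].round(4),s["gripper_width"],s["finger_force"])
cm=cal("wrist"); im=imaging.grab_frame("wrist")
for p in ([.525,-.2915,.06],[.525,-.2915,.07]): print(proj("wrist",p,cm))
p=s["position"]; print(proj("wrist",[p[0],p[1],p[2]+.010],cm))
i=im[120:320,185:335,::-1]; cv2.imwrite('pics/c5.png',cv2.resize(i,None,fx=3,fy=3,interpolation=cv2.INTER_CUBIC))
E
```

```text
[ 0.5256 -0.2896  0.1501] 0.42913291602592923 40.43617477174848
[258.56386031 195.34698291]
[258.54916718 199.21447911]
[261.78936199 256.86162371]
```

View pics/c5.png

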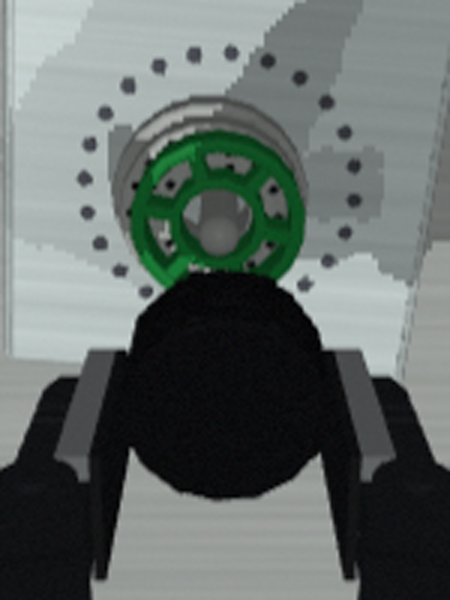

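Holder is seated with the pin through its hub (pin tip at (258,199), as predicted), and the knob is centred above at column 261. Lowering.

>>> arm_command(deltas=[[[0, 0, 0.025], [0, 0, 0]], [[0, 0, 0.045], [0, 0, 0]], [[0, 0, 0.055], [0, 0, 0]], [[0, 0, 0.065], [0, 0, 0]], [[0, 0, 0.072], [0, 0, 0]], [[0, 0, 0.077], [0, 0, 0]], [[0, 0, 0.077], [0, 0, 0]], [[0, 0, 0.077], [0, 0, 0]]])

```text
clock: 20.62
position: [0.5254, -0.2914, 0.0737]
orientation: [0.0, -0.0, 1.0, -0.0]
wrist_force: [-0.5, 0.4, -0.8]
gripper_width: 0.426
finger_force: 40.4
```

>>> arm_command(deltas=[[[0, 0, 0], [0, 0, 0]], [[0, 0, 0], [0, 0, 0]], [[0, 0, 0], [0, 0, 0]], [[0, 0, 0], [0, 0, 0]], [[0, 0, 0], [0, 0, 0]], [[0, 0, 0], [0, 0, 0]]], gripper=1)

```text
clock: 21.12
position: [0.5251, -0.2913, 0.0735]
orientation: [0.0, 0.0, 1.0, -0.0]
wrist_force: [-0.7, 0.9, -0.3]
gripper_width: 0.998
finger_force: 0.0
```

>>> arm_command(deltas=[[[0, 0, -0.03], [0, 0, 0]], [[0, 0, -0.06], [0, 0, 0]], [[0, 0, -0.1], [0, 0, 0]], [[0.02, 0.03, -0.12], [0, 0, 0]], [[0.04, 0.07, -0.12], [0, 0, 0]], [[0.04, 0.1, -0.12], [0, 0, 0]], [[0.04, 0.1, -0.12], [0, 0, 0]], [[0.04, 0.1, -0.12], [0, 0, 0]]])

```text
clock: 21.78
position: [0.4853, -0.1889, 0.1939]
orientation: [0.0, -0.002, 1.0, 0.0]
wrist_force: [-0.5, -0.8, -0.1]
gripper_width: 1.001
finger_force: 0.0
```

```bash
python3 - <<'E'
from h import *
w=imaging.grab_frame("wrist")[:300,:400,::-1]; s=imaging.grab_frame("side")[80:160,220:320,::-1]
s=cv2.resize(s,(375,300)); cv2.imwrite("pics/f.png",np.hstack([w,s]))
E
```

```text
(no output)
```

View pics/f.png

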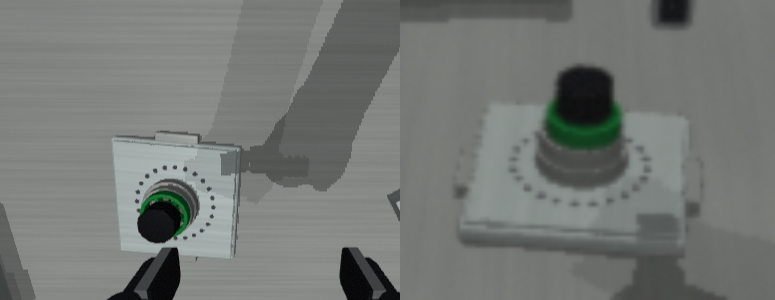

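The stack stands upright and flat on the lid in both views: ring, cartridge, holder, then knob on top at (158,222) in the wrist view. The gripper is clear of it.

```bash
python3 -c "
from rig import workorder; print(workorder.job_done())"
```

```text
the job is handed in; nothing more can be done
None
```

The vent filter is built on the lid pin in the order asked (ring, cartridge, holder, knob), let go and handed in at about 22 s on the robot's clock; I never moved the gripper to the suction tip, speculum, guards or yellow rings.

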